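Lay out the soldering kit on its outlined mats

TASK

Lay out the kit for the next soldering job: set the solder spool, the pin vial, the transformer and the heatsink each upright on the dark mat whose outline matches its shape and size, centred and squarely inside the line. Let go of everything, and leave the red brass-wool tin and the amber flux jar where they stand.

Things in the scene. Friction and masses are not known exactly. Their poses are not given: they have to be found in the camera images.
- spool: Spool of solder standing on its flange: plain grey round reel, 54 mm diameter, 40 mm high, straight-sided, about 0.25 kg. Origin: centre of its underside; z up. May be gripped across any diameter.
- vial: Small clear plastic vial of metal pins with a white cap, standing upright: 30 mm diameter, 56 mm high, straight-sided, about 0.08 kg. Origin: centre of its underside; z up. May be gripped across any diameter.
- transformer: Small mains transformer standing upright, about 0.35 kg: dark steel core 54 mm along x, 30 mm along y, 44 mm high, with a tan winding through its middle that is 34 mm along x and 46 mm along y (between 6 and 38 mm height). It can be gripped along x across the core ends (54 mm) or along y across the winding (46 mm). Origin: centre of its underside; z up.
- heatsink: Finned aluminium heatsink lying on its base, fins up, about 0.14 kg: 78 mm along x (the fins run this way), 40 mm along y, 30 mm high. Grip it across y, on the outer fins. Origin: centre of its underside; z up.
- mat_large_round: Flat dark rubber mat fixed to the bench, 112 x 84 mm and 3 mm thick (its top is 3 mm above the bench), with a cream line on it. Origin: centre of its underside, which is also the centre of the outline; x along the 112 mm side, z up. Outline: the larger circle, 68 mm inside diameter; belongs to the solder spool.
- mat_small_round: Flat dark rubber mat fixed to the bench, 112 x 84 mm and 3 mm thick (its top is 3 mm above the bench), with a cream line on it. Origin: centre of its underside, which is also the centre of the outline; x along the 112 mm side, z up. Outline: the smaller circle, 44 mm inside diameter; belongs to the vial.
- mat_square: Flat dark rubber mat fixed to the bench, 112 x 84 mm and 3 mm thick (its top is 3 mm above the bench), with a cream line on it. Origin: centre of its underside, which is also the centre of the outline; x along the 112 mm side, z up. Outline: a square, 64 mm inside, sides along x and y; belongs to the transformer, which may stand in any of the four quarter turns.
- mat_long: Flat dark rubber mat fixed to the bench, 112 x 84 mm and 3 mm thick (its top is 3 mm above the bench), with a cream line on it. Origin: centre of its underside, which is also the centre of the outline; x along the 112 mm side, z up. Outline: a long rectangle, 92 mm (along x) by 54 mm (along y) inside; belongs to the heatsink, long side to long side, either way round.
- tin: Bystander: red tin with brass wool in its top, 50 mm diameter, 40 mm high, loose on the bench. To be left alone. Origin: centre of its underside.
- jar: Bystander: amber glass flux jar with a black lid, 39 mm diameter, 34 mm high, loose on the bench. To be left alone. Origin: centre of its underside.
There are look-alikes about, which are no part of the job. Leave any pink look-alike of the transformer alone.

How it is judged (in metres and radians):
At the end, for the whole second after the job is handed in: Each thing on its own mat: centre within 12 mm of the outline's centre, underside less than 4 mm above the mat, tilt under 0.1 rad, at rest; heatsink within 0.35 rad of the rectangle's length, transformer within 0.35 rad of square in any quarter turn (horizontal distance between spool and mat_large_round below 0.012 m and z of spool in the frame of mat_large_round below 0.007 m and angle between each of spool, vial, transformer, heatsink's own z axis and vertical below 0.1 rad and linear speed of each of spool, vial, transformer, heatsink below 0.02 m/s and horizontal distance between vial and mat_small_round below 0.012 m and z of vial in the frame of mat_small_round below 0.007 m and horizontal distance between transformer and mat_square below 0.012 m and z of transformer in the frame of mat_square below 0.007 m and horizontal distance between heatsink and mat_long below 0.012 m and z of heatsink in the frame of mat_long below 0.007 m and angle between the x axis of heatsink and the x axis of mat_long, either way round below 0.35 rad and (angle between the x axis of transformer and the x axis of mat_square, either way round below 0.35 rad or angle between the x axis of transformer and the y axis of mat_square, either way round below 0.35 rad)); the robot touches nothing.
It fails at once if the brass-wool tin is moved more than 20 mm (distance of tin from where it was at the start of the episode above 0.02 m).
It fails at once if the flux jar is moved more than 20 mm (distance of jar from where it was at the start of the episode above 0.02 m).
It also fails if it takes over 106 s, if anything falls off the work surface, if the arm or the gripper's body presses on something with over 40 N, if the wrist force passes 120 N, or if a joint passes its speed limit or range.

ROBOT

A 7-joint arm with a two-finger parallel gripper is mounted at the origin on the work surface. World frame = base frame: x ahead of the robot, y to its left, z up, the work surface at z = 0. Lengths are in mm, angles in rad, forces in N, time in s.
With the tool pointing down it reaches from about 425 to 950 mm from the base axis. Payload 16.7 kg.
Tool frame: the origin (TCP) lies midway between the tips of the shut fingers; the grasp point (between the pads) lies 19 mm behind it (ctrl.pinch_z is the z of the grasp point in the tool frame, in mm); z points along the fingers, y is the direction in which the jaws open and shut (so a half turn about z gives the same grasp; the last joint's range is limited). The gripper opens to 94 mm and grips with 3 to 60 N. Pads are 16 mm wide; open, the fingers measure 119 mm over their backs; the gripper's body (75 mm by 177 mm) begins 78 mm behind the grasp point.
Start: joints at [1.194, 0.426, 0.074, 1.606, -0.034, 1.111, -0.067], TCP at [151.753, -657.68, 175.867] pointing down, gripper open.
Joint ranges: [-2.85, 2.85], [-0.5, 2.14], [-1.23, 1.37], [0.21, 2.46], [-1.02, 4.16], [0.16, 2.05], [-2.73, 2.73]. Speed limits (rad/s): [1.89, 1.89, 2.39, 2.39, 3.01, 3.01, 3.01].

INTERFACE

Orientations are given as a unit quaternion [w, x, y, z].
In Python, from workcell import ctrl, cams, find_in, regions_of, landmark_of gives the robot as it stands. The module is installed in compiled form; this text tells all that it offers.
- The arm moves only by the tool arm_command, never from a script. Its argument "commands" is a list of rows, each a list of 7 numbers: the shift along the world's x, y, z in cm, then the turn, a rotation vector about the world's x, y, z in degrees, then the opening, from -1 (shut) to 1 (fully open). A call has 1 to 12 rows; each row is the pose to reach, as a shift and turn from the pose measured when the call began; what a row does not reach only later rows make up. A row lasts 1/10 s, in which the tool goes at most 50 mm and 8.59 degrees, less where a joint would pass 70% of its speed; a pose out of reach is approached as far as the arm can. A call with a gripper value outside its range is refused whole. The fingers move at their own pace and stop on an object; "grip_force" is the grip in N (left out, the last holds). Time passes only in rows, so rows that repeat a pose let the fingers close. It gives the time, the measured TCP pose, the force and the opening at its end, in the units of the state.
- ctrl.observe(): the state, without advancing time (a new reading comes with each control period).
- cams.read_camera(name): name is "scene" or "top" or "wrist"; returns a dict with "pixels" (400x640x3 uint8, blue, green, red), "fov_y" (degrees; the focal length in pixels is half the picture's height over the tangent of half this angle, whatever the lens; pixels are square), "cx", "cy" (the principal point, pixels), "origin" and "attitude" of the camera in the world. Camera axes: x right, y down, z forward; pixel columns grow to the right and rows downward; lengths in mm; the calibration is good to about 2 mm. A picture is of the moment at which its call begins. There is no depth.
- ctrl.sign_off(): hands the job in, once; it reports no verdict.
Trained networks look in a picture, given as the dict that the camera call returned (one of the last four; its "shot" number tells which), for a name from the list of things; names that differ only in an ending like _2 or _b are one class to them, and where a whole thing is asked for, a point or a joint stands for the part that bears it (a point fixed in the world has none). Each returns a list of dicts, best first, with "score" (0 to 1); they miss things now and then, are a little off and sometimes report something else, mostly with a low value. They report only what shows in the picture. A call takes as long as a camera call. They do not tell look-alikes from the thing itself.
- find_in(picture, name): "location" ([column, row] as shares, 0 to 1, of the picture: columns of its width, rows of its height, amid what is visible of it).
- regions_of(picture, name): "region" (400x640 bool, what is visible of it) and "location" ([column, row] as shares, 0 to 1, of the picture: columns of its width, rows of its height, amid what is visible of it).
- landmark_of(picture, name): "location" ([column, row] as shares, 0 to 1, of the picture: columns of its width, rows of its height: a listed point, or the origin of a listed thing).
The state is a dict: "t": time; "joint_positions": joint angles; "qvel": joint speeds; "joint_torque": joint torques, N m; "ee_pos": TCP position; "eef_rot": TCP orientation; "contact_force": force on the tool from outside, world axes, zero at the start; "moment": the same for the moment, N m; "gripper_width": opening from 0.0 (shut) to 1.0 (fully open).
Only numpy, scipy, OpenCV 4.12 (cv2) and the standard library are available. Lean on these libraries where they do the work, as an engineer would, in place of code of your own. Each camera call takes 0.05 s, during which the arm holds its last target. There are 200 camera calls.

## Working session

There is one attempt and no reset: what is moved stays moved. The work goes in short steps, Python scripts to look and compute and a tool call to move; the robot and the scene stay as the last step left them, time stands still between calls to the robot, and variables do not carry over. Pictures are saved under pics/ and viewed, about 12 in all and at most 16, crops included, and the job is handed in when it is done.

Besides the shell and the picture viewer there is one more tool, called after "Call:" by a JSON object that holds its "name" and its "arguments", one argument or row to a line. arm_command: Moves the arm, as the interface text tells. Its arguments: {"type":"object","properties":{"commands":{"type":"array","items":{"type":"array","items":{"type":"number"}}},"grip_force":{"type":"number"}},"required":["commands"]}

```bash
mkdir -p pics; cat > h.py <<'E'
import numpy as np, cv2
from scipy.spatial.transform import Rotation as R
from workcell import ctrl, cams, find_in, regions_of, landmark_of
def rot(a):
    a=np.array(a,float)
    return a if a.shape==(3,3) else R.from_quat(a[[1,2,3,0]]).as_matrix()
def ray(p,uv,z):
    f=200/np.tan(np.radians(p["fov_y"])/2)
    d=rot(p["attitude"])@np.array([(uv[0]-p["cx"])/f,(uv[1]-p["cy"])/f,1])
    o=np.array(p["origin"],float); return o+d*(z-o[2])/d[2]
def px(loc): return np.array(loc)*[640,400]
names="spool vial transformer heatsink mat_large_round mat_small_round mat_square mat_long tin jar".split()
E
python3 - <<'E'
from h import *
for c in ("top","scene"):
    p=cams.read_camera(c); cv2.imwrite(f"pics/{c}0.png",p["pixels"]); print(c,p["fov_y"],p["cx"],p["cy"],p["origin"],p["attitude"])
    for n in names:
        for l in landmark_of(p,n)[:3]:
            u=px(l["location"]); print(n,round(l["score"],2),u.round(),ray(p,u,3 if n[:3]=="mat" else 0).round())
s=ctrl.observe(); print(s)
E
```

```text
top 43.71881249047323 318.29321001921556 198.04276812359802 [ 481.18814159    6.00686063 1214.39681921] [ 0.03353535 -0.69928953  0.71335176 -0.03160368]
spool 0.85 [439. 176.] [ 643. -289.    0.]
vial 0.64 [363. 249.] [467. -98.   0.]
vial 0.33 [272. 248.] [475. 123.   0.]
transformer 0.97 [274. 151.] [712. 114.   0.]
transformer 0.73 [248. 180.] [640. 179.   0.]
transformer 0.57 [281. 191.] [613. 100.   0.]
heatsink 0.68 [204. 258.] [452. 289.   0.]
mat_large_round 0.69 [273. 248.] [474. 120.   3.]
mat_large_round 0.45 [438. 176.] [ 641. -286.    3.]
mat_small_round 0.6 [445. 255.] [ 449. -294.    3.]
mat_small_round 0.49 [434. 179.] [ 634. -276.    3.]
mat_square 0.76 [191. 186.] [630. 320.   3.]
mat_long 0.85 [366. 185.] [ 624. -110.    3.]
mat_long 0.36 [363. 249.] [468. -98.   3.]
tin 0.67 [325. 219.] [541.  -7.   0.]
jar 0.6 [246. 221.] [541. 185.   0.]
jar 0.38 [361. 250.] [464. -92.   0.]
scene 53.31258533199253 320.7732271469059 196.48937940127195 [1105.62362759 -332.10854143  514.87693379] [-0.39390379  0.78730647  0.42335904 -0.21390523]
spool 0.96 [182. 298.] [ 633. -290
[... 556 characters left out ...]
int_positions': array([ 1.19446968,  0.42612251,  0.07393485,  1.60600193, -0.03413713,
        1.11082235, -0.0671038 ]), 'qvel': array([ 0.00122143,  0.00036948,  0.00172548, -0.0013692 ,  0.00148159,
        0.0010649 ,  0.00063738]), 'joint_torque': array([ 1.53495315e-03, -9.35511374e+01,  3.66355665e+00, -4.54543161e+01,
       -4.89922415e-02,  1.30515313e-02,  3.27223927e-05]), 'ee_pos': array([ 151.75931831, -657.66634861,  175.85194949]), 'eef_rot': array([-5.07639859e-05,  9.93581816e-01,  1.13115747e-01,  1.56866800e-05]), 'contact_force': array([-0.31241631,  0.77972595,  0.50984243]), 'moment': array([ 0.00230178,  0.05915937, -0.04269865]), 'gripper_width': 1.0043016342436013}
```

```bash
python3 - <<'E'
import cv2
a=cv2.imread("pics/top0.png")[110:310,150:490]; cv2.imwrite("pics/top0c.png",cv2.resize(a,(800,470),interpolation=cv2.INTER_CUBIC))
a=cv2.imread("pics/scene0.png")[110:340,80:500]; cv2.imwrite("pics/scene0c.png",cv2.resize(a,(800,438),interpolation=cv2.INTER_CUBIC))
E
```

```text
(no output)
```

View pics/top0c.png

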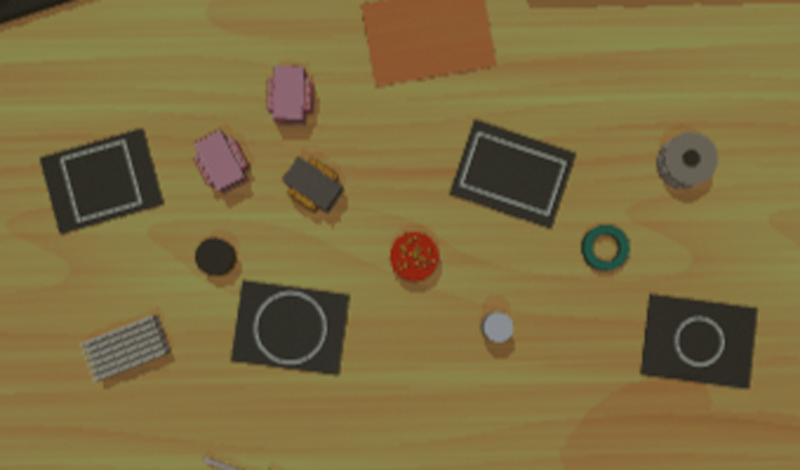

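View pics/scene0c.png

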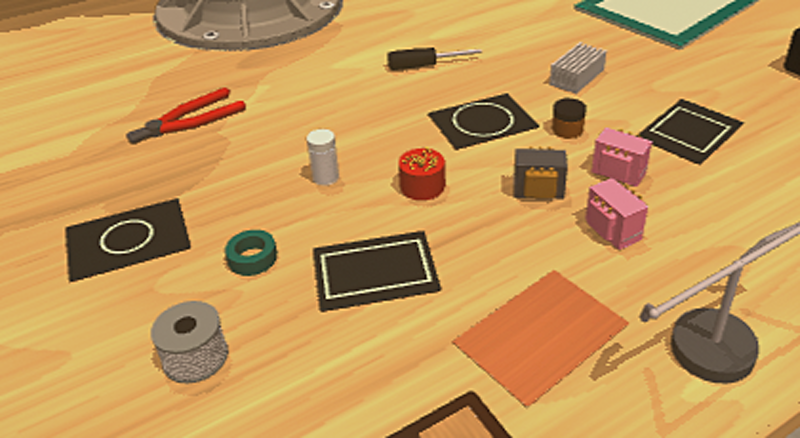

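The pictures show the following (pixels in the full top image):
- The real transformer is the dark core with a tan winding at about (283,188). Its look-alikes are pink, at (273,150) and (243,178).
- The spool is grey, at (441,177). The green ring at (407,215) isn't it.
- The vial is at (362,249) and the heatsink at (204,258).
- The tin is at (326,219) and the jar at (242,219).

Next I'll measure the mats and objects more exactly.

```bash
python3 - <<'E'
from h import *
p=cams.read_camera("top"); im=p["pixels"]; g=cv2.cvtColor(im,cv2.COLOR_BGR2GRAY)
for n,c in dict(mat_large_round=(273,249),mat_small_round=(447,255),mat_square=(193,187),mat_long=(368,184)).items():
    hsv=im.max(2)
    m=np.zeros_like(g); x,y=c
    roi=(im[:,:,2]<75)
    m[y-32:y+32,x-38:x+38]=roi[y-32:y+32,x-38:x+38]
    cs,_=cv2.findContours(m,cv2.RETR_EXTERNAL,cv2.CHAIN_APPROX_NONE)
    k=max(cs,key=cv2.contourArea)[:,0,:]
    w=np.array([ray(p,u,3)[:2] for u in k],np.float32); r=cv2.minAreaRect(w)
    b=cv2.boxPoints(r); e=max([b[1]-b[0],b[2]-b[1]],key=np.linalg.norm)
    print(n,np.round(r[0],1),np.round(r[1],1),"x axis deg",round(np.degrees(np.arctan2(e[1],e[0]))%180,1))
H=dict(spool=40,vial=56,transformer=44,heatsink=30,tin=40,jar=34)
for n,h in H.items():
    for r in regions_of(p,n)[:3]:
        k=np.argwhere(r["region"])[:,::-1]
        w=np.array([ray(p,u,h)[:2] for u in k],np.float32); q=cv2.minAreaRect(w)
        b=cv2.boxPoints(q); e=max([b[1]-b[0],b[2]-b[1]],key=np.linalg.norm)
        print(n,round(r["score"],2),px(r["location"]).round(),np.round(q[0]),np.round(q[1]),round(np.degrees(np.arctan2(e[1],e[0]))%180))
w=cams.read_camera("wrist"); A=rot(w["attitude"]);s=ctrl.observe();T=rot(s["eef_rot"])
print("wrist cam in tool",T.T@(np.array(w["origin"])-s["ee_pos"]),"\n",(T.T@A).round(2),w["fov_y"], "tool y",T[:,1])
ps=cams.read_camera("scene")
print("lamp base",ray(ps,(455,295),0).round())
E
```

```text
mat_large_round [471.7 120.5] [110.5  82.3] x axis deg 81.3
mat_small_round [ 449.6 -298.4] [110.7  81.9] x axis deg 81.3
mat_square [627.6 315.1] [ 82.8 110.5] x axis deg 105.2
mat_long [ 626.2 -112.7] [109.9  81.9] x axis deg 70.2
spool 0.87 [442. 176.] [ 629. -285.] [52. 60.] 133
vial 0.6 [204. 260.] [455. 276.] [41. 78.] 111
vial 0.58 [194. 186.] [620. 301.] [ 84. 110.] 104
vial 0.43 [362. 250.] [469. -89.] [26. 28.] 134
transformer 0.74 [244. 180.] [637. 183.] [47. 55.] 180
transformer 0.66 [272. 149.] [704. 113.] [50. 60.] 165
transformer 0.61 [282. 188.] [612.  92.] [57. 48.] 44
heatsink 0.61 [202. 259.] [454. 282.] [41. 81.] 111
tin 0.78 [326. 219.] [540.  -9.] [47. 47.] 179
tin 0.46 [284. 190.] [614.  92.] [58. 47.] 53
jar 0.76 [243. 221.] [543. 190.] [36. 35.] 26
wrist cam in tool [  73.99013558   -1.61717256 -209.24803572] 
 [[-0.   -0.97 -0.26]
 [ 1.   -0.   -0.  ]
 [ 0.   -0.26  0.97]] 69.62998922011732 tool y [ 2.24829630e-01 -9.74398088e-01 -6.29256087e-05]
lamp base [872.  80.   0.]
```

Call:
{"name": "arm_command", "arguments": {
  "commands": [
    [48, 37, -2, 0, 0, 0, 1],
    [48, 37, -2, 0, 0, 0, 1],
    [48, 37, -2, 0, 0, 0, 1],
    [48, 37, -2, 0, 0, 0, 1],
    [48, 37, -2, 0, 0, 0, 1],
    [48, 37, -2, 0, 0, 0, 1],
    [48, 37, -2, 0, 0, 0, 1],
    [48, 37, -2, 0, 0, 0, 1],
    [48, 37, -2, 0, 0, 0, 1],
    [48, 37, -2, 0, 0, 0, 1],
    [48, 37, -2, 0, 0, 0, 1],
    [48, 37, -2, 0, 0, 0, 1]
  ],
  "grip_force": 25
}}

```text
t: 2.75
ee_pos: [628.2, -290.2, 156.2]
eef_rot: [0.0, 0.994, 0.113, 0.0]
contact_force: [0.4, -1.6, 1.0]
gripper_width: 1.0
```

Call:
{"name": "arm_command", "arguments": {
  "commands": [
    [0, 0, 0, 0, 0, 0, 1],
    [0, 0, 0, 0, 0, 0, 1]
  ]
}}

```text
t: 2.95
ee_pos: [629.1, -288.6, 155.7]
eef_rot: [-0.0, 0.993, 0.114, -0.0]
contact_force: [-0.3, -0.9, 0.3]
gripper_width: 1.001
```

```bash
cat > w.py <<'E'
import sys
from h import *
def look(n,h,tag):
    p=cams.read_camera("wrist"); cv2.imwrite(f"pics/{tag}.png",p["pixels"]); s=ctrl.observe()
    print("tcp",s["ee_pos"].round(1),"yaw",R.from_matrix(rot(s["eef_rot"])).as_euler("zyx",degrees=True).round(1))
    for r in regions_of(p,n)[:3]:
        k=np.argwhere(r["region"])[:,::-1]
        w=np.array([ray(p,u,h)[:2] for u in k],np.float32); q=cv2.minAreaRect(w)
        b=cv2.boxPoints(q); e=max([b[1]-b[0],b[2]-b[1]],key=np.linalg.norm)
        print("reg",round(r["score"],2),px(r["location"]).round(),np.round(q[0],1),np.round(q[1]),round(np.degrees(np.arctan2(e[1],e[0]))%180))
    for l in landmark_of(p,n)[:2]:
        u=px(l["location"]); print("lm",round(l["score"],2),u.round(),ray(p,u,0).round(1))
if __name__=="__main__": look(sys.argv[1],float(sys.argv[2]),sys.argv[3])
E
python3 w.py spool 40 w_spool
```

```text
tcp [ 627.9 -290.3  155.9] yaw [-13.  -0. 180.]
reg 0.7 [317. 186.] [ 632.7 -287.8] [59. 52.] 14
lm 0.59 [317. 180.] [ 629.4 -289.2    0. ]
lm 0.26 [  8. 120.] [616.3  95.7   0. ]
```

View pics/w_spool.png

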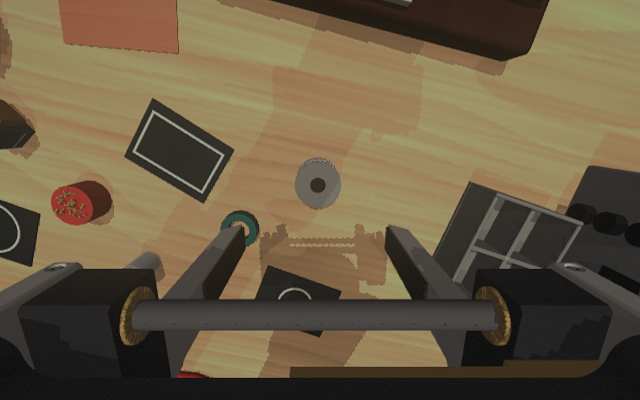

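Call:
{"name": "arm_command", "arguments": {
  "commands": [
    [0.3, 0.2, -5, 0, 0, 0, 1],
    [0.3, 0.2, -10, 0, 0, 0, 1],
    [0.3, 0.2, -13.5, 0, 0, 0, 1],
    [0.3, 0.2, -14.8, 0, 0, 0, 1],
    [0.3, 0.2, -14.8, 0, 0, 0, 1],
    [0.3, 0.2, -14.8, 0, 0, 0, 1],
    [0.3, 0.2, -14.8, 0, 0, 0, -1],
    [0.3, 0.2, -14.8, 0, 0, 0, -1],
    [0.3, 0.2, -14.8, 0, 0, 0, -1],
    [0.3, 0.2, -14.8, 0, 0, 0, -1],
    [0.3, 0.2, -14.8, 0, 0, 0, -1],
    [0.3, 0.2, -14.8, 0, 0, 0, -1]
  ]
}}

```text
t: 4.3
ee_pos: [630.3, -289.9, 8.4]
eef_rot: [0.001, 0.994, 0.112, 0.0]
contact_force: [-0.6, -0.6, 2.8]
gripper_width: 0.56
```

Call:
{"name": "arm_command", "arguments": {
  "commands": [
    [0, 0, 0, 0, 0, 0, -1],
    [0, 0, 0, 0, 0, 0, -1],
    [0, 0, 0, 0, 0, 0, -1]
  ]
}}

```text
t: 4.6
ee_pos: [630.3, -289.9, 8.5]
eef_rot: [0.001, 0.994, 0.112, 0.0]
contact_force: [-1.0, -0.6, 1.2]
gripper_width: 0.554
```

Call:
{"name": "arm_command", "arguments": {
  "commands": [
    [0, 0, 5, 0, 0, 0, -1],
    [0, 0, 10, 0, 0, 0, -1],
    [-1.5, 4, 12, 0, 0, 0, -1],
    [-3.2, 8.5, 12, 0, 0, 0, -1],
    [-5, 13, 12, 0, 0, 0, -1],
    [-7, 18, 12, 0, 0, 0, -1],
    [-8.7, 22.5, 12, 0, 0, 0, -1],
    [-10.5, 27, 12, 0, 0, 0, -1],
    [-12.3, 31.7, 12, 0, 0, 0, -1],
    [-14, 36.3, 12, 0, 0, 0, -1],
    [-15.9, 41, 12, 0, 0, 0, -1],
    [-15.9, 41, 12, 0, 0, 0, -1]
  ]
}}

```text
t: 5.8
ee_pos: [468.6, 126.1, 128.7]
eef_rot: [-0.0, 0.993, 0.116, -0.0]
contact_force: [0.1, -0.8, -3.0]
gripper_width: 0.554
```

Call:
{"name": "arm_command", "arguments": {
  "commands": [
    [0, 0, 0, 0, 0, 0, -1],
    [0, 0, 0, 0, 0, 0, -1]
  ]
}}

```text
t: 6.0
ee_pos: [468.4, 126.1, 128.5]
eef_rot: [-0.0, 0.993, 0.116, -0.0]
contact_force: [-0.1, -0.5, -2.7]
gripper_width: 0.556
```

Call:
{"name": "arm_command", "arguments": {
  "commands": [
    [0.3, -0.55, -4, 0, 0, 0, -1],
    [0.3, -0.55, -8, 0, 0, 0, -1],
    [0.3, -0.55, -10.5, 0, 0, 0, -1],
    [0.3, -0.55, -11.2, 0, 0, 0, -1],
    [0.3, -0.55, -11.6, 0, 0, 0, -1],
    [0.3, -0.55, -11.6, 0, 0, 0, -1],
    [0.3, -0.55, -11.6, 0, 0, 0, -1],
    [0.3, -0.55, -11.6, 0, 0, 0, -1]
  ]
}}

```text
t: 6.8
ee_pos: [472.3, 120.8, 13.6]
eef_rot: [-0.0, 0.993, 0.116, 0.001]
contact_force: [-0.2, 0.5, -2.3]
gripper_width: 0.557
```

Call:
{"name": "arm_command", "arguments": {
  "commands": [
    [0, 0, -0.2, 0, 0, 0, -1],
    [0, 0, -0.2, 0, 0, 0, -1],
    [0, 0, -0.2, 0, 0, 0, -1],
    [0, 0, -0.2, 0, 0, 0, 1],
    [0, 0, -0.2, 0, 0, 0, 1],
    [0, 0, -0.2, 0, 0, 0, 1],
    [0, 0, -0.2, 0, 0, 0, 1],
    [0, 0, -0.2, 0, 0, 0, 1],
    [0, 0, 4, 0, 0, 0, 1],
    [0, 0, 8, 0, 0, 0, 1],
    [0, 0, 12, 0, 0, 0, 1],
    [0, 0, 14, 0, 0, 0, 1]
  ]
}}

```text
t: 8.0
ee_pos: [473.3, 121.2, 156.9]
eef_rot: [-0.001, 0.993, 0.116, 0.002]
contact_force: [-0.5, -0.9, -0.6]
gripper_width: 1.002
```

Call:
{"name": "arm_command", "arguments": {
  "commands": [
    [-0.3, 2, 0, 0, 0, 8, 1],
    [-0.5, 4, 0, 0, 0, 16, 1],
    [-0.7, 6, 0, 0, 0, 24, 1],
    [-0.9, 8, 0, 0, 0, 32, 1],
    [-1.1, 10, 0, 0, 0, 40, 1],
    [-1.3, 12, 0, 0, 0, 48, 1],
    [-1.5, 14, 0, 0, 0, 56, 1],
    [-1.8, 15.9, 0, 0, 0, 64, 1],
    [-1.8, 15.9, 0, 0, 0, 72, 1],
    [-1.8, 15.9, 0, 0, 0, 80, 1],
    [-1.8, 15.9, 0, 0, 0, 88, 1],
    [-1.8, 15.9, 0, 0, 0, 96, 1]
  ]
}}

```text
t: 9.2
ee_pos: [455.2, 280.2, 156.8]
eef_rot: [-0.002, 0.576, 0.818, 0.001]
contact_force: [1.0, 0.0, 0.4]
gripper_width: 1.001
```

```bash
python3 w.py heatsink 30 w_hs; python3 -c "
from h import *
p=cams.read_camera('top');cv2.imwrite('pics/t1.png',p['pixels']);s=ctrl.observe();print(s['joint_positions'].round(2))"
```

```text
tcp [455.2 280.1 156.8] yaw [-1.102e+02 -1.000e-01 -1.798e+02]
reg 0.98 [314. 181.] [450.8 287.3] [42. 79.] 111
lm 0.6 [314. 180.] [452. 283.   0.]
[-0.1   0.28 -0.66  1.91  0.2   1.02 -0.52]
```

View pics/w_hs.png

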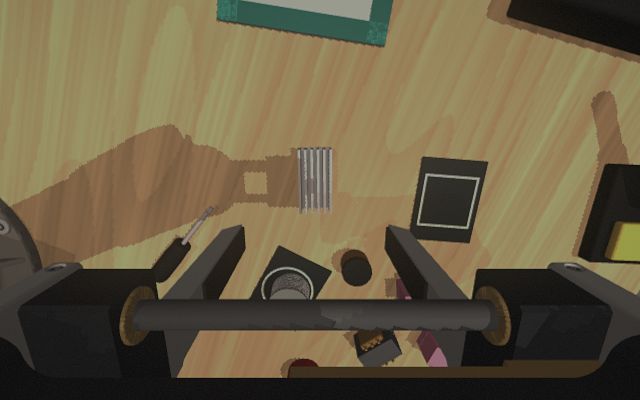

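Call:
{"name": "arm_command", "arguments": {
  "commands": [
    [-0.3, 0.4, -5, 0, 0, 1, 0.6],
    [-0.3, 0.4, -10, 0, 0, 1, 0.6],
    [-0.3, 0.4, -13.5, 0, 0, 1, 0.6],
    [-0.3, 0.4, -14.7, 0, 0, 1, 0.6],
    [-0.3, 0.4, -15, 0, 0, 1, 0.6],
    [-0.3, 0.4, -15, 0, 0, 1, 0.6],
    [-0.3, 0.4, -15, 0, 0, 1, -1],
    [-0.3, 0.4, -15, 0, 0, 1, -1],
    [-0.3, 0.4, -15, 0, 0, 1, -1],
    [-0.3, 0.4, -15, 0, 0, 1, -1],
    [-0.3, 0.4, -15, 0, 0, 1, -1],
    [-0.3, 0.4, -15, 0, 0, 1, -1]
  ]
}}

```text
t: 10.6
ee_pos: [452.4, 284.0, 6.9]
eef_rot: [-0.002, 0.573, 0.819, 0.001]
contact_force: [0.4, -1.1, 0.2]
gripper_width: 0.326
```

Call:
{"name": "arm_command", "arguments": {
  "commands": [
    [0, 0, 0, 0, 0, 0, -1],
    [0, 0, 0, 0, 0, 0, -1]
  ]
}}

```text
t: 10.8
ee_pos: [452.3, 284.0, 6.9]
eef_rot: [-0.002, 0.573, 0.819, 0.001]
contact_force: [-0.5, -0.7, 0.4]
gripper_width: 0.153
```

```bash
python3 w.py heatsink 30 w_hs2
```

```text
tcp [452.3 284.    6.9] yaw [-1.101e+02 -1.000e-01 -1.797e+02]
reg 0.84 [316. 208.] [450.8 288.4] [40. 83.] 111
lm 0.62 [314. 223.] [450.7 282.4   0. ]
```

View pics/w_hs2.png

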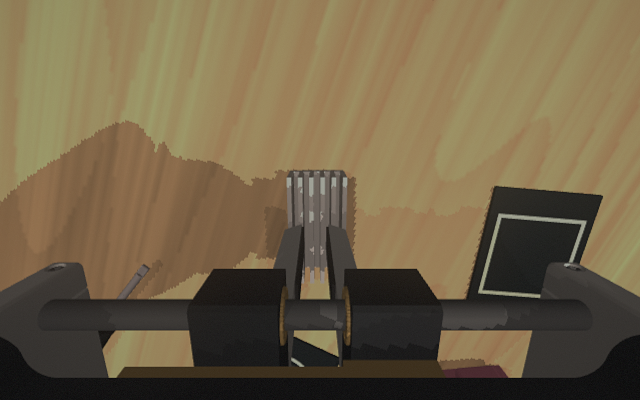

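```bash
python3 - <<'E'
from h import *
p=cams.read_camera("scene"); a=p["pixels"]; print(ctrl.observe()["gripper_width"],ctrl.observe()["contact_force"])
cv2.imwrite("pics/s1.png",cv2.resize(a[60:240,260:500],(800,600),interpolation=cv2.INTER_CUBIC))
E
```

```text
0.012687068798369831 [-0.03012793  0.5765864  -0.74652114]
```

View pics/s1.png

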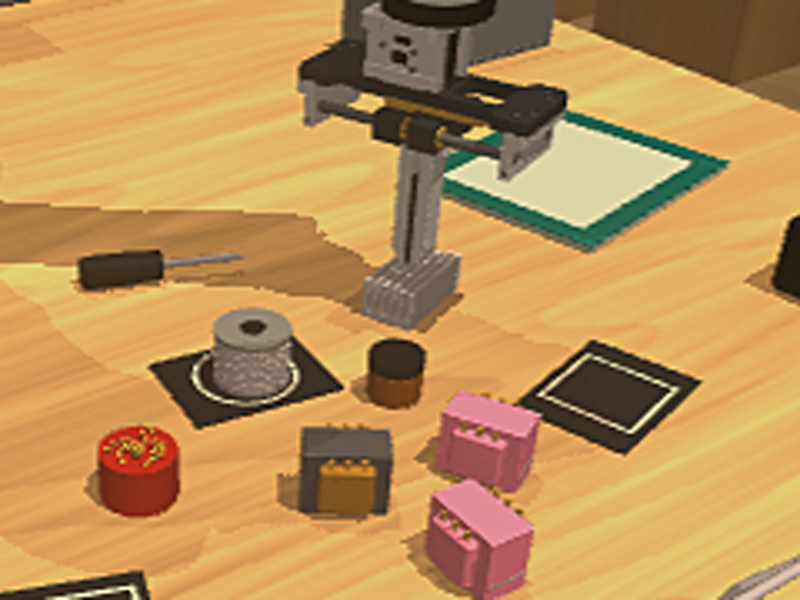

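```bash
cat >> h.py <<'E'
def proj(p,P):
    f=200/np.tan(np.radians(p["fov_y"])/2); c=rot(p["attitude"]).T@(np.array(P,float)-p["origin"])
    return np.array([p["cx"]+f*c[0]/c[2],p["cy"]+f*c[1]/c[2]])
E
python3 - <<'E'
from h import *
s=ctrl.observe(); e=s["ee_pos"]
for c in ("scene","wrist","top"):
    p=cams.read_camera(c)
    for z in (0,7,30,60): print(c,z,proj(p,[e[0],e[1],z]).round(1), ((proj(p,[e[0],e[1],z])-[260,60])*3.333).round() if c=="scene" else "")
    for r in regions_of(p,"heatsink")[:2]:
        k=np.argwhere(r["region"])[:,::-1]; print(r["score"],k.min(0),k.max(0),ray(p,px(r["location"]),15).round())
    if c=="wrist": cv2.imwrite("pics/w3.png",cv2.resize(p["pixels"][140:320,220:420],(800,600)[:2] and (660,594),interpolation=cv2.INTER_CUBIC))
E
```

```text
scene 0 [382.3 150.7] [408. 302.]
scene 7 [382.5 148.3] [408. 294.]
scene 30 [383.4 140.3] [411. 268.]
scene 60 [384.5 129.5] [415. 232.]
0.84 [368 135] [397 158] [451. 282.  15.]
0.4 [244 232] [309 273] [ 642. -122.   15.]
wrist 0 [316.5 221.5] 
wrist 7 [316.6 224.5] 
wrist 30 [316.7 235.9] 
wrist 60 [317.1 255.2] 
0.7 [286 170] [346 267] [446. 302.  15.]
top 0 [205.5 258.3] 
top 7 [204.9 258.4] 
top 30 [202.6 258.7] 
top 60 [199.6 259.1] 
0.29 [271 177] [295 200] [617. 100.  15.]
```

View pics/w3.png

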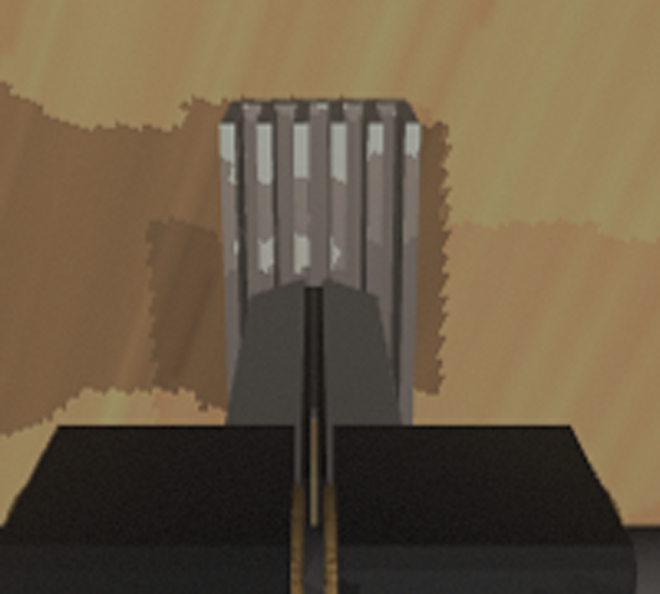

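```bash
python3 - <<'E'
from h import *
p=cams.read_camera("scene"); a=p["pixels"]; s=ctrl.observe();e=s["ee_pos"];T=rot(s["eef_rot"])
b=cv2.resize(a[90:170,340:440],(800,640)[:1]+(640,),interpolation=cv2.INTER_CUBIC)[:600]
for z,c in ((7,(0,0,255)),(30,(0,255,0)),(60,(255,0,0))):
    for dx in (-8,8):
        for dy in (-12,12):
            u=(proj(p,[*(e+T@[dx,dy,0])[:2],z])-[340,90]+.5)*8; cv2.circle(b,tuple(int(v) for v in u),4,c,-1)
cv2.imwrite("pics/s2.png",b); print(s["gripper_width"],s["t"],s["joint_torque"].round(1))
E
```

```text
0.004144027508038351 11.35 [  0.  -80.2  -9.6 -31.7  -0.   -0.   -0. ]
```

View pics/s2.png

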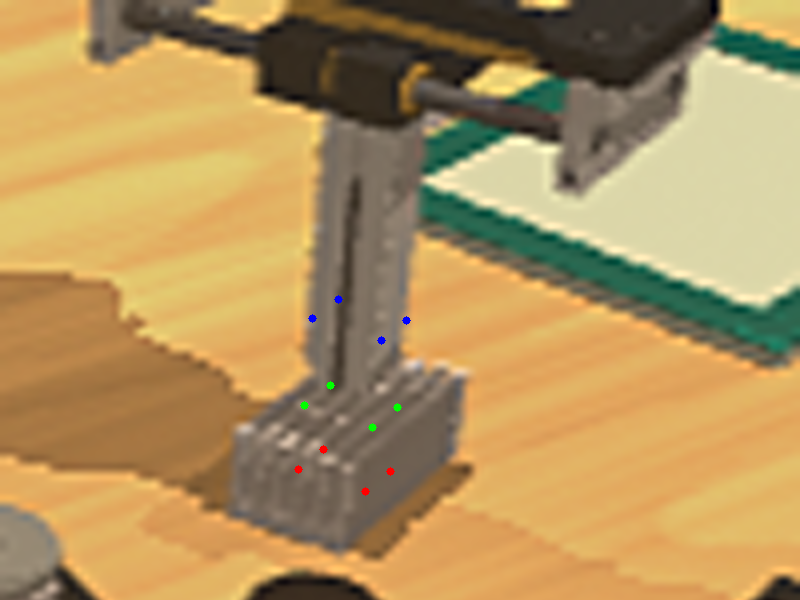

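The scene and wrist views agree that the finger tips end about 27 mm short of the reported TCP. The jaws closed above the heatsink, and nothing was touched. I'll check this against `ctrl` and by fitting the visible tips.

```bash
python3 - <<'E'
from h import *
print(ctrl.pinch_z,[a for a in dir(ctrl) if a[0]!="_"])
p=cams.read_camera("wrist"); s=ctrl.observe();T=rot(s["eef_rot"])
for z in (0,-10,-20,-30,-40): print(z,[proj(p,s["ee_pos"]+T@[8,y,z]).round() for y in (47,-47,1)])
E
```

```text
-18.8 ['MotionError', 'observe', 'pinch_z', 'sign_off']
0 [array([378., 215.]), array([255., 215.]), array([318., 215.])]
-10 [array([381., 219.]), array([252., 219.]), array([318., 219.])]
-20 [array([384., 224.]), array([249., 224.]), array([318., 224.])]
-30 [array([388., 229.]), array([246., 229.]), array([318., 229.])]
-40 [array([392., 235.]), array([243., 235.]), array([319., 235.])]
```

Call:
{"name": "arm_command", "arguments": {
  "commands": [
    [0, 0, 4, 0, 0, 0, -1],
    [0, 0, 8, 0, 0, 0, 0],
    [0, 0, 8, 0, 0, 0, 0.3],
    [0, 0, 8, 0, 0, 0, 0.3],
    [0, 0, 8, 0, 0, 0, 0.3],
    [0, 0, 8, 0, 0, 0, 0.3],
    [0, 0, 8, 0, 0, 0, 0.3],
    [0, 0, 8, 0, 0, 0, 0.3],
    [0, 0, 8, 0, 0, 0, 0.3],
    [0, 0, 8, 0, 0, 0, 0.3]
  ]
}}

```text
t: 12.4
ee_pos: [452.3, 284.1, 86.8]
eef_rot: [-0.002, 0.573, 0.82, 0.001]
contact_force: [0.5, -0.1, 0.6]
gripper_width: 0.649
```

```bash
python3 - <<'E'
from h import *
p=cams.read_camera("wrist"); s=ctrl.observe();T=rot(s["eef_rot"]); w=s["gripper_width"]*47; print(s["ee_pos"],w)
b=cv2.resize(p["pixels"][120:320,200:440],(720,600),interpolation=cv2.INTER_CUBIC)
for z,c in ((0,(0,0,255)),(-20,(0,255,0)),(-40,(255,0,0))):
    for dx in (8,-8):
        for dy in (w,-w):
            u=(proj(p,s["ee_pos"]+T@[dx,dy,z])-[200,120]+.5)*3; cv2.circle(b,tuple(int(v) for v in u),4,c,-1)
cv2.imwrite("pics/w4.png",b)
E
```

```text
[452.3441605  284.04058486  86.80705437] 30.63495979465828
```

View pics/w4.png

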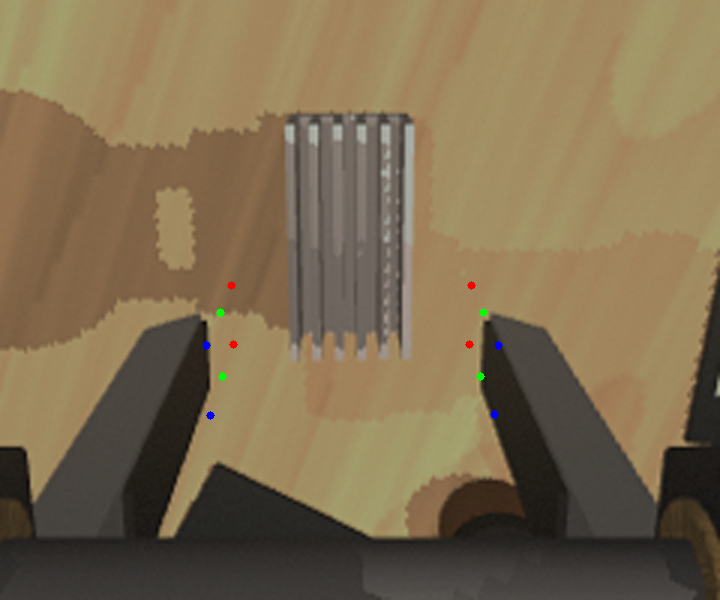

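The visible tips fit about 23–25 mm behind the reported TCP, so I'll plan on tip height = TCP z + 25 mm.

Call:
{"name": "arm_command", "arguments": {
  "commands": [
    [0, 0, -4, 0, 0, 1, 0.3],
    [0, 0, -7.5, 0, 0, 1, 0.3],
    [0, 0, -9.2, 0, 0, 1, 0.3],
    [0, 0, -10, 0, 0, 1, 0.3],
    [0, 0, -10.2, 0, 0, 1, 0.3],
    [0, 0, -10.2, 0, 0, 1, 0.3],
    [0, 0, -10.2, 0, 0, 1, -1],
    [0, 0, -10.2, 0, 0, 1, -1],
    [0, 0, -10.2, 0, 0, 1, -1],
    [0, 0, -10.2, 0, 0, 1, -1],
    [0, 0, -10.2, 0, 0, 1, -1],
    [0, 0, -10.2, 0, 0, 1, -1]
  ]
}}

```text
t: 13.65
ee_pos: [452.9, 284.2, -14.5]
eef_rot: [-0.002, 0.566, 0.824, 0.002]
contact_force: [-0.6, -1.8, 7.7]
gripper_width: 0.422
```

Call:
{"name": "arm_command", "arguments": {
  "commands": [
    [0, 0, 5, 0, 0, 0, -1],
    [0, 0, 9.5, 0, 0, 0, -1],
    [1.5, -3.5, 12, 0, 0, -4, -1],
    [3.3, -7.5, 12, 0, 0, -8, -1],
    [5.1, -11.8, 12, 0, 0, -12.5, -1],
    [7, -16, 12, 0, 0, -17, -1],
    [8.8, -20.2, 12, 0, 0, -21.5, -1],
    [10.6, -24.5, 12, 0, 0, -26, -1],
    [12.5, -28.7, 12, 0, 0, -30.5, -1],
    [14.4, -33, 12, 0, 0, -35, -1],
    [16.2, -37, 12, 0, 0, -39, -1],
    [17.3, -39.7, 12, 0, 0, -41, -1]
  ]
}}

```text
t: 14.85
ee_pos: [626.4, -116.4, 105.3]
eef_rot: [-0.001, 0.82, 0.572, 0.002]
contact_force: [-0.1, 0.0, -1.1]
gripper_width: 0.42
```

Call:
{"name": "arm_command", "arguments": {
  "commands": [
    [0, 0, 0, 0, 0, 0, -1],
    [0, 0, 0, 0, 0, 0, -1],
    [0, 0, 0, 0, 0, 0, -1]
  ]
}}

```text
t: 15.15
ee_pos: [626.0, -115.0, 105.2]
eef_rot: [-0.001, 0.82, 0.573, 0.002]
contact_force: [-0.1, 0.5, -1.6]
gripper_width: 0.427
```

Call:
{"name": "arm_command", "arguments": {
  "commands": [
    [0, 0.1, -4.5, 0, 0, 0, -1],
    [0, 0.1, -8.5, 0, 0, 0, -1],
    [0, 0.1, -10.8, 0, 0, 0, -1],
    [0, 0.1, -11.3, 0, 0, 0, -1],
    [0, 0.1, -11.7, 0, 0, 0, -1],
    [0, 0.1, -11.7, 0, 0, 0, -1],
    [0, 0.1, -11.7, 0, 0, 0, -1],
    [0, 0.1, -11.7, 0, 0, 0, -1]
  ]
}}

```text
t: 15.95
ee_pos: [626.8, -114.2, -10.5]
eef_rot: [-0.001, 0.82, 0.573, 0.003]
contact_force: [-0.3, -0.9, -1.2]
gripper_width: 0.424
```

Call:
{"name": "arm_command", "arguments": {
  "commands": [
    [0, 0, -0.1, 0, 0, 0, -1],
    [0, 0, -0.1, 0, 0, 0, -1],
    [0, 0, -0.1, 0, 0, 0, 0.5],
    [0, 0, -0.1, 0, 0, 0, 0.5],
    [0, 0, -0.1, 0, 0, 0, 0.5],
    [0, 0, -0.1, 0, 0, 0, 0.5],
    [0, 0, -0.1, 0, 0, 0, 0.5],
    [0, 0, 4, 0, 0, 0, 0.5],
    [0, 0, 9, 0, 0, 0, 0.5],
    [0, 0, 12, 0, 0, 0, 0.5],
    [0, 0, 14, 0, 0, 0, 0.5],
    [0, 0, 14, 0, 0, 0, 0.5]
  ]
}}

```text
t: 17.15
ee_pos: [628.5, -114.3, 132.8]
eef_rot: [0.001, 0.82, 0.572, 0.004]
contact_force: [-0.2, -0.6, 0.5]
gripper_width: 0.748
```

Call:
{"name": "arm_command", "arguments": {
  "commands": [
    [-4, 0.5, 1, 0, 0, 0, 0.5],
    [-8, 1, 2, 0, 0, 0, 0.5],
    [-12, 1.5, 2, 0, 0, 0, 0.5],
    [-15.8, 1.9, 2, 0, 0, 0, 0.5],
    [-15.8, 1.9, 2, 0, 0, 0, 0.5],
    [-15.8, 1.9, 2, 0, 0, 0, 0.5]
  ]
}}

```text
t: 17.75
ee_pos: [470.0, -95.6, 152.6]
eef_rot: [0.001, 0.82, 0.572, 0.004]
contact_force: [-0.0, -0.3, -0.4]
gripper_width: 0.753
```

```bash
python3 w.py vial 56 w_vial
```

```text
tcp [470.8 -95.5 152.6] yaw [ -69.8    0.5 -179.8]
reg 0.6 [309. 186.] [466.9 -85.7] [37. 27.] 70
lm 0.82 [310. 176.] [466.1 -85.4   0. ]
```

View pics/w_vial.png

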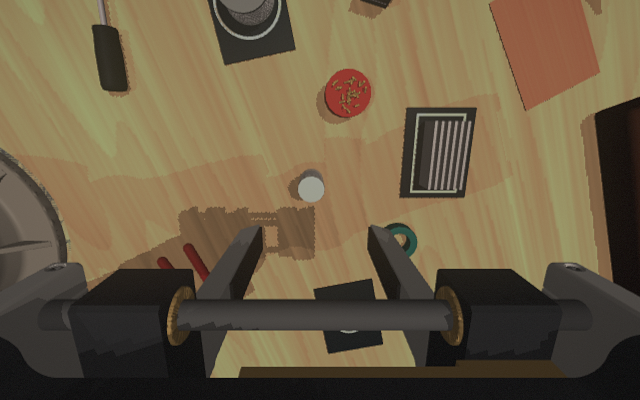

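```bash
python3 - <<'E'
from h import *
p=cams.read_camera("wrist"); print(ray(p,(311,188),56).round(1), "reg heatsink", [ (px(r["location"]).round(),ray(p,px(r["location"]),18).round(1)) for r in regions_of(p,"heatsink")[:1]])
t=cams.read_camera("top"); im=t["pixels"]
m=((im.min(2)>120)&(np.ptp(im.astype(int),2)<60)).astype(np.uint8)
n,l,st,c=cv2.connectedComponentsWithStats(m)
for i in range(1,n):
    if st[i,4]>15: print(c[i].round(1),st[i,4],ray(t,c[i],56).round(1))
E
```

```text
[467.7 -87.8  56. ] reg heatsink [(array([441., 155.]), array([ 623.8, -112. ,   18. ]))]
[436.4  77.7] 1504 [ 870.8 -279.2   56. ]
[111.3 295.2] 2170 [374.  487.7  56. ]
[ 84.9 284.8] 16 [398.8 548.8  56. ]
```

Call:
{"name": "arm_command", "arguments": {
  "commands": [
    [-0.3, 0.7, -5, 0, 0, 0, 0.5],
    [-0.3, 0.7, -10, 0, 0, 0, 0.5],
    [-0.3, 0.7, -14, 0, 0, 0, 0.5],
    [-0.3, 0.7, -15.4, 0, 0, 0, 0.5],
    [-0.3, 0.7, -15.7, 0, 0, 0, -1],
    [-0.3, 0.7, -15.7, 0, 0, 0, -1],
    [-0.3, 0.7, -15.7, 0, 0, 0, -1],
    [-0.3, 0.7, -15.7, 0, 0, 0, -1],
    [-0.3, 0.7, -15.7, 0, 0, 0, -1],
    [-0.3, 0.7, -15.7, 0, 0, 0, -1],
    [-0.3, 0.7, -15.7, 0, 0, 0, -1],
    [-0.3, 0.7, -15.7, 0, 0, 0, -1]
  ]
}}

```text
t: 19.25
ee_pos: [468.4, -88.4, -4.0]
eef_rot: [0.001, 0.82, 0.572, 0.004]
contact_force: [-0.8, 0.0, 9.3]
gripper_width: 0.314
```

Call:
{"name": "arm_command", "arguments": {
  "commands": [
    [0, 0, 0, 0, 0, 0, -1],
    [0, 0, 0, 0, 0, 0, -1]
  ]
}}

```text
t: 19.45
ee_pos: [468.5, -88.4, -3.8]
eef_rot: [0.001, 0.82, 0.572, 0.005]
contact_force: [-0.7, 0.3, -2.2]
gripper_width: 0.314
```

Call:
{"name": "arm_command", "arguments": {
  "commands": [
    [0, 0, 5, 0, 0, 0, -1],
    [0, 0, 8, 0, 0, 0, -1],
    [-0.4, -4, 8, 0, 0, 0, -1],
    [-0.8, -8.5, 8, 0, 0, 0, -1],
    [-1.2, -13, 8, 0, 0, 0, -1],
    [-1.6, -17.5, 8, 0, 0, 0, -1],
    [-1.9, -20.3, 8, 0, 0, 0, -1],
    [-1.9, -21, 8, 0, 0, 0, -1],
    [-1.9, -21, 8, 0, 0, 0, -1],
    [-1.9, -21, 8, 0, 0, 0, -1]
  ]
}}

```text
t: 20.45
ee_pos: [449.7, -297.1, 76.1]
eef_rot: [0.001, 0.82, 0.573, 0.005]
contact_force: [0.5, 0.6, -1.2]
gripper_width: 0.31
```

Placing height: grasp z −3.8 + 3 ≈ −0.8; go to −0.6.

Call:
{"name": "arm_command", "arguments": {
  "commands": [
    [0, -0.1, -4, 0, 0, 0, -1],
    [0, -0.1, -6.5, 0, 0, 0, -1],
    [0, -0.1, -7.3, 0, 0, 0, -1],
    [0, -0.1, -7.7, 0, 0, 0, -1],
    [0, -0.1, -7.7, 0, 0, 0, -1],
    [0, -0.1, -7.7, 0, 0, 0, -1],
    [0, -0.1, -7.7, 0, 0, 0, -1]
  ]
}}

```text
t: 21.15
ee_pos: [450.4, -298.3, -0.0]
eef_rot: [0.002, 0.82, 0.573, 0.005]
contact_force: [0.3, 0.2, -0.5]
gripper_width: 0.313
```

Call:
{"name": "arm_command", "arguments": {
  "commands": [
    [0, 0, -0.08, 0, 0, 0, -1],
    [0, 0, -0.08, 0, 0, 0, -1],
    [0, 0, -0.08, 0, 0, 0, 0.3],
    [0, 0, -0.08, 0, 0, 0, 0.3],
    [0, 0, -0.08, 0, 0, 0, 0.3],
    [0, 0, -0.08, 0, 0, 0, 0.3],
    [0, 0, -0.08, 0, 0, 0, 0.3],
    [0, 0, 4, 0, 0, 0, 0.3],
    [0, 0, 9, 0, 0, 0, 0.5],
    [0, 0, 13, 0, 0, 0, 0.5],
    [0, 0, 15, 0, 0, 0, 0.5],
    [0, 0, 15, 0, 0, 0, 0.5]
  ]
}}

```text
t: 22.35
ee_pos: [451.8, -299.2, 153.1]
eef_rot: [0.004, 0.82, 0.573, 0.006]
contact_force: [0.8, -0.0, -0.1]
gripper_width: 0.749
```

Call:
{"name": "arm_command", "arguments": {
  "commands": [
    [1.6, 4, 0, 0, 0, -2, 0.5],
    [3.3, 8, 0, 0, 0, -4, 0.5],
    [5, 12.3, 0, 0, 0, -6, 0.5],
    [6.8, 16.6, 0, 0, 0, -8, 0.5],
    [8.6, 21, 0, 0, 0, -10, 0.5],
    [10.4, 25.4, 0, 0, 0, -12, 0.5],
    [12.2, 29.8, 0, 0, 0, -13, 0.5],
    [14, 34.2, 0, 0, 0, -13, 0.5],
    [15.4, 37.7, 0, 0, 0, -13, 0.5],
    [16, 39.2, 0, 0, 0, -13, 0.5],
    [16, 39.2, 0, 0, 0, -13, 0.5],
    [16, 39.2, 0, 0, 0, -13, 0.5]
  ]
}}

```text
t: 23.55
ee_pos: [611.3, 91.8, 152.2]
eef_rot: [0.005, 0.879, 0.476, 0.005]
contact_force: [-0.2, -0.5, 0.0]
gripper_width: 0.747
```

```bash
python3 w.py transformer 44 w_tr; python3 -c "
import cv2;a=cv2.imread('pics/w_tr.png')[60:300,160:480];cv2.imwrite('pics/w_trc.png',cv2.resize(a,(800,600),interpolation=cv2.INTER_CUBIC))"
```

```text
tcp [611.4  91.1 152.4] yaw [-56.8   0.7 179.8]
reg 0.87 [316. 183.] [614.5  95.5] [59. 45.] 53
reg 0.56 [290. 102.] [638.5 185.9] [54. 47.] 26
reg 0.56 [371. 120.] [704.4 117.2] [46. 58.] 177
lm 0.93 [291. 105.] [638.5 186.8   0. ]
lm 0.9 [368. 123.] [705.7 117.9   0. ]
```

View pics/w_trc.png

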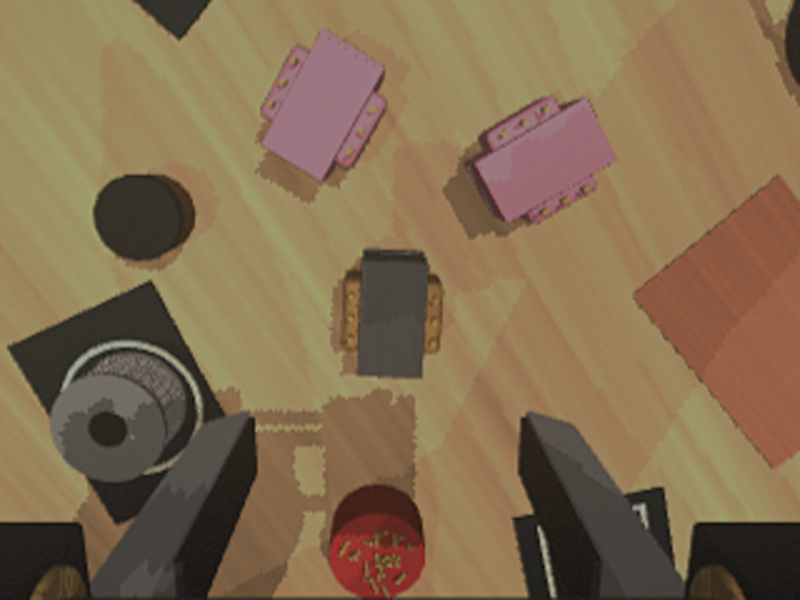

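```bash
python3 - <<'E'
from h import *
p=cams.read_camera("wrist"); f=lambda x,y: ray(p,(160+x*.4,60+y*.4),44)[:2].round(1)
print(f(391.5,320),f(361,262),f(428,262),f(421,378),f(356,377)); d=f(394.5,262)-f(388.5,377.5); print(np.degrees(np.arctan2(d[1],d[0])),np.hypot(*d))
E
```

```text
[613.8  92.2] [616.9 121.8] [641.8 105.4] [610.1  61.5] [585.2  78.6]
53.91784306970206 53.825087087713996
```

Call:
{"name": "arm_command", "arguments": {
  "commands": [
    [0.2, 0.1, -5, 0, 0, -3, 0.5],
    [0.2, 0.1, -10, 0, 0, -3, 0.5],
    [0.2, 0.1, -14.5, 0, 0, -3, 0.5],
    [0.2, 0.1, -16.3, 0, 0, -3, 0.5],
    [0.2, 0.1, -16.7, 0, 0, -3, 0.5],
    [0.2, 0.1, -16.7, 0, 0, -3, 0.5],
    [0.2, 0.1, -16.7, 0, 0, -3, -1],
    [0.2, 0.1, -16.7, 0, 0, -3, -1],
    [0.2, 0.1, -16.7, 0, 0, -3, -1],
    [0.2, 0.1, -16.7, 0, 0, -3, -1],
    [0.2, 0.1, -16.7, 0, 0, -3, -1],
    [0.2, 0.1, -16.7, 0, 0, -3, -1]
  ],
  "grip_force": 40
}}

```text
t: 24.95
ee_pos: [614.7, 92.0, -12.7]
eef_rot: [0.005, 0.892, 0.452, 0.006]
contact_force: [-0.6, -1.1, 9.4]
gripper_width: 0.485
```

Call:
{"name": "arm_command", "arguments": {
  "commands": [
    [0, 0, 0, 0, 0, 0, -1],
    [0, 0, 0, 0, 0, 0, -1]
  ]
}}

```text
t: 25.15
ee_pos: [614.6, 92.0, -12.7]
eef_rot: [0.005, 0.892, 0.452, 0.006]
contact_force: [0.2, 0.1, -3.8]
gripper_width: 0.489
```

```bash
python3 - <<'E'
import cv2,numpy as np
a=cv2.resize(cv2.imread("pics/top0.png")[20:220,100:340],(400,333),interpolation=cv2.INTER_CUBIC); b=cv2.resize(cv2.imread("pics/scene0.png")[120:360,360:640],(389,333))
cv2.imwrite("pics/lamp.png",np.hstack([a,b]))
E
```

```text
(no output)
```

View pics/lamp.png

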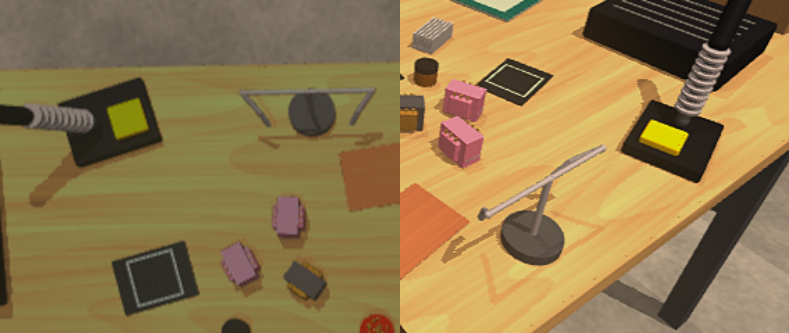

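The tall things, a helping-hands stand and a soldering iron, stand well beyond the square mat, so the path is clear.

Call:
{"name": "arm_command", "arguments": {
  "commands": [
    [0, 0, 5, 0, 0, 0, -1],
    [0, 0, 10, 0, 0, 0, -1],
    [0, 0, 12, 0, 0, 5, -1],
    [0.1, 3, 12, 0, 0, 11, -1],
    [0.4, 7, 12, 0, 0, 18, -1],
    [0.7, 11, 12, 0, 0, 25, -1],
    [0.9, 15, 12, 0, 0, 32, -1],
    [1.2, 19, 12, 0, 0, 39, -1],
    [1.3, 21.5, 12, 0, 0, 46, -1],
    [1.3, 22.3, 12, 0, 0, 51, -1],
    [1.3, 22.3, 12, 0, 0, 51, -1],
    [1.3, 22.3, 12, 0, 0, 51, -1]
  ]
}}

```text
t: 26.35
ee_pos: [627.5, 314.1, 106.9]
eef_rot: [0.002, 0.612, 0.791, 0.007]
contact_force: [0.1, -0.9, -3.5]
gripper_width: 0.49
```

Call:
{"name": "arm_command", "arguments": {
  "commands": [
    [0, 0.1, -4.5, 0, 0, 0, -1],
    [0, 0.1, -8.5, 0, 0, 0, -1],
    [0, 0.1, -10.8, 0, 0, 0, -1],
    [0, 0.1, -11.4, 0, 0, 0, -1],
    [0, 0.1, -11.7, 0, 0, 0, -1],
    [0, 0.1, -11.7, 0, 0, 0, -1],
    [0, 0.1, -11.7, 0, 0, 0, -1],
    [0, 0.1, -11.7, 0, 0, 0, -1]
  ]
}}

```text
t: 27.15
ee_pos: [628.2, 314.9, -9.3]
eef_rot: [0.003, 0.612, 0.791, 0.008]
contact_force: [-0.5, 0.8, -3.3]
gripper_width: 0.486
```

Call:
{"name": "arm_command", "arguments": {
  "commands": [
    [0, 0, -0.15, 0, 0, 0, -1],
    [0, 0, -0.15, 0, 0, 0, -1],
    [0, 0, -0.15, 0, 0, 0, -1],
    [0, 0, -0.15, 0, 0, 0, 0.5],
    [0, 0, -0.15, 0, 0, 0, 0.5],
    [0, 0, -0.15, 0, 0, 0, 0.5],
    [0, 0, -0.15, 0, 0, 0, 0.5],
    [0, 0, -0.15, 0, 0, 0, 0.5],
    [0, 0, 4, 0, 0, 0, 0.5],
    [0, 0, 9, 0, 0, 0, 0.5],
    [0, 0, 14, 0, 0, 0, 0.5],
    [0, 0, 17, 0, 0, 0, 0.5]
  ]
}}

```text
t: 28.35
ee_pos: [629.0, 315.8, 165.0]
eef_rot: [0.003, 0.612, 0.791, 0.009]
contact_force: [0.7, -0.0, -0.3]
gripper_width: 0.748
```

Call:
{"name": "arm_command", "arguments": {
  "commands": [
    [-2, -3, 4, 0, 0, 0, 0.5],
    [-6, -6, 8, 0, 0, 0, 0.5],
    [-10, -9, 12, 0, 0, 0, 0.5],
    [-12, -12, 15, 0, 0, 0, 0.5],
    [-12, -12, 15, 0, 0, 0, 0.5],
    [-12, -12, 15, 0, 0, 0, 0.5]
  ]
}}

```text
t: 28.95
ee_pos: [508.8, 194.2, 318.4]
eef_rot: [0.006, 0.613, 0.79, 0.011]
contact_force: [1.3, 0.8, -0.7]
gripper_width: 0.746
```

```bash
python3 - <<'E'
from h import *
t=cams.read_camera("top"); s=cams.read_camera("scene"); w=cams.read_camera("wrist"); print(ctrl.observe()["ee_pos"])
a=cv2.resize(t["pixels"][110:310,150:490],(800,470),interpolation=cv2.INTER_CUBIC)
cv2.imwrite("pics/f_top.png",a)
cv2.imwrite("pics/f_scene.png",cv2.resize(s["pixels"][110:340,80:500],(800,438),interpolation=cv2.INTER_CUBIC))
M=dict(spool=(471.7,120.5,20),vial=(449.6,-298.4,28),transformer=(627.6,315.1,22),heatsink=(626.2,-112.7,15),tin=(541,-8,20),jar=(543,189,17))
for n,(x,y,h) in M.items():
    for nm,p in (("top",t),("scene",s),("wrist",w)):
        c=[ray(p,px(r["location"]),h)[:2] for r in regions_of(p,n)[:4]]+[ray(p,px(r["location"]),0)[:2] for r in landmark_of(p,n)[:4]]
        c=[(q-[x,y]).round(1) for q in c if np.hypot(*(q-[x,y]))<40]; print(n,nm,*c)
E
```

```text
[509.03781449 195.88439541 314.57015747]
spool top [5.7 9.7] [17.7  5.3]
spool scene [-8.5  9.7] [-3.2  1.8]
spool wrist [ 0.9 -3. ] [ 2.  -2.5]
vial top [ 0.6 -6. ] [-4.4 -7.2]
vial scene [-7.9 -3. ] [-3.9 -0.2]
vial wrist [-1.9 25.1] [-12.8  -0.3]
transformer top
transformer scene [3.5 0.3] [-0.5 10.2]
transformer wrist [-3.9  1.3] [-3.4  1.7]
heatsink top [2.4 5.3] [-0.6  8. ]
heatsink scene [-0.8  1.1] [ 8.1 -4.7]
heatsink wrist [ -3.7 -31.7] [  0.3 -18.8]
tin top [1.1 8. ] [-1.1  0.5]
tin scene [ 4.2 -5.4] [-2.6  2.3]
tin wrist [ 2.3 -1.3] [ 0.4 -7.9]
jar top [-2.4  3.8] [-1.8  5.2]
jar scene [-2.6  5.3] [11.  -4.3]
jar wrist [-0.9  6.9] [-0.5 10.1]
```

View pics/f_top.png

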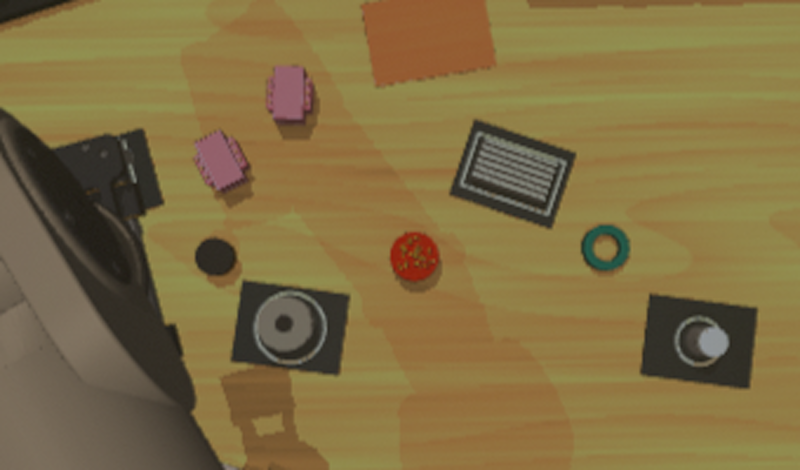

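View pics/f_scene.png

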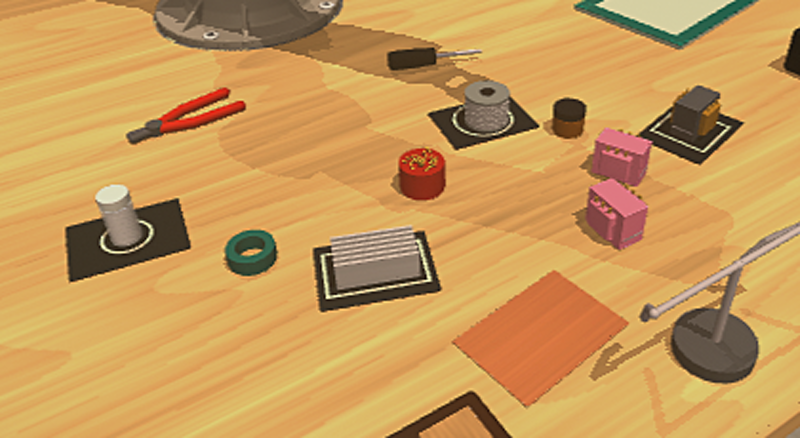

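Heatsink, vial and transformer look centred. The spool's flange sits slightly high in the top view, so I'll check it from the wrist camera.

```bash
python3 - <<'E'
from h import *
w=cams.read_camera("wrist"); t=cams.read_camera("top"); im=w["pixels"].copy()
c=proj(w,[471.7,120.5,3]); x0=int(np.clip(c[0]-80,0,480)); y0=int(np.clip(c[1]-60,0,280))
def ring(p,r,z): return np.array([proj(p,[471.7+r*np.cos(a),120.5+r*np.sin(a),z]) for a in np.linspace(0,6.28,60)])
b=cv2.resize(im[y0:y0+120,x0:x0+160],None,fx=4.8,fy=4.8,interpolation=cv2.INTER_CUBIC)[:,:400*2]
for r,z,k in ((34,3,(0,255,255)),(27,43,(0,0,255))): cv2.polylines(b,[((ring(w,r,z)-[x0,y0]+.5)*4.8).astype(np.int32)],True,k,1)
x,y=240,215; d=cv2.resize(t["pixels"][y:y+70,x:x+70],(560,560),interpolation=cv2.INTER_CUBIC)
for r,z,k in ((34,3,(0,255,255)),(27,43,(0,0,255))): cv2.polylines(d,[((ring(t,r,z)-[x,y]+.5)*8).astype(np.int32)],True,k,1)
h=400; b=cv2.resize(b,(int(b.shape[1]*h/b.shape[0]),h))[:,:]; d=cv2.resize(d,(h,h)); o=np.hstack([b,d]); cv2.imwrite("pics/f_sp.png",cv2.resize(o,None,fx=800/o.shape[1],fy=800/o.shape[1]))
E
```

```text
(no output)
```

View pics/f_sp.png

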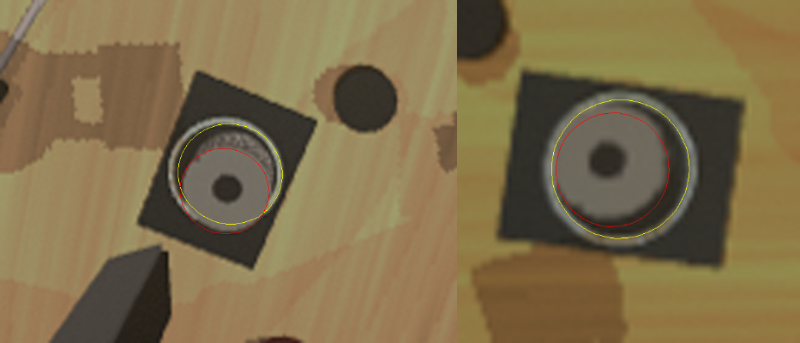

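The spool is about 4–5 mm off centre, inside its line and within the 12 mm tolerance. The arm is clear of everything.

```bash
python3 -c "
from workcell import ctrl
print(ctrl.observe()['t'],ctrl.sign_off())"
```

```text
the job is handed in; nothing more can be done
31.0 None
```

I set the spool, heatsink, vial and transformer on their own mats, let go of all four, drew the arm clear and handed the job in at about 31 s. No verdict came back.

**Last checks:**
- **Standing and place:** In the final pictures all four stand upright inside their outlines.
- **Spool:** An overlay puts it about 4–5 mm off centre, against the 12 mm allowed.
- **Heatsink:** A close wrist reading puts it within about 3 mm of centre.
- **Vial and transformer:** I judged the vial centred by eye, allowing for its height. The transformer measured within about 4 mm in the wrist view, with the tool less than 1° from square when it was let go. The arm hid it in the final top view.
- **Bystanders:** The tin, jar and pink look-alikes show no visible movement.

**What went wrong or disagreed:**
- **Empty first grasp:** The first try at the heatsink closed on nothing. The finger tips end about 25 mm short of the reported TCP, so they shut above it without disturbing it. I allowed for this in the later grasps. The spool had already been gripped near its top, and it held.
- **Scattered network readings:** The final network positions from different cameras mostly differed by up to about 10 mm. A few low-quality ones were 18–32 mm off, so I relied on the overlay and the pictures instead.

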